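# Put the plate pack away in the bench chest

## Robot

A 7-joint arm with a two-finger parallel gripper is mounted at the origin on the work surface. World frame = base frame: x ahead of the robot, y to its left, z up, the work surface at z = 0. Lengths are in m, angles in rad, forces in N, time in s.
With the tool pointing down it reaches from about 0.425 to 0.875 m from the base axis. Payload 9.9 kg.
Tool frame: the origin (TCP) lies between the finger pads; the fingertips stand robot.tips_ahead ahead of it and the grasp point (between the pads) lies 2 mm behind it (robot.tips_ahead is the distance from the TCP to the fingertips, in m); z points along the fingers, y is the line along which they close (so a half turn about z gives the same grasp; the last joint's range is limited). The gripper opens to 85 mm and grips with 20 to 120 N. Pads are 22 mm wide; open, the fingers measure 114 mm over their backs; the gripper's body (76 mm by 85 mm) begins 54 mm behind the grasp point. The pads swing forward as they close: fully open they stand 13 mm farther back than shut.
Start: joints at [-1.38, 0.576, 0.025, 1.437, -0.015, 1.129, -0.057], TCP at [0.183, 0.65, 0.248] pointing down, gripper open.
Joint ranges: [-2.76, 2.76], [-0.34, 2.15], [-1.52, 1.57], [0.19, 2.46], [-1.09, 4.23], [0.17, 1.99], [-2.82, 2.82]. Speed limits (rad/s): [2.22, 2.22, 3.01, 3.01, 3.14, 3.14, 3.14].

## Interface

Orientations are given as a unit quaternion [w, x, y, z].
In Python, from plant import robot, vision gives the robot as it stands. Calls block until the motion is done:
- robot.movep(position, orientation): joint-space move of the TCP to a pose.
- robot.move_l(position, max_speed=0.15, rotation=None): straight line of the TCP; rotation=None keeps the orientation; max_speed is the mean speed in m/s.
- robot.move_joints(angles): joint-space move.
- robot.open_jaws() and robot.gripper_close(effort=None): open the fingers fully, or close them until they stop; effort is the grip in N (None keeps the last).
- robot.sleep(seconds).
- robot.solve_ik(position, orientation): joint angles nearest the present ones, or None.
- vision.grab_frame(name): name is "side" or "top"; returns a dict with "img" (480x640x3 uint8, red, green, blue), "intrinsics" (3x3 intrinsics, pixels), "D" ([k1, k2, p1, p2, k3] as OpenCV has them; the pictures are not rectified), "pose" (4x4, takes a point from camera to world coordinates). Camera axes: x right, y down, z forward; pixel columns grow to the right and rows downward; lengths in m; the calibration is good to about 2 mm. A picture is of the moment at which its call begins. There is no depth.
A pose or a line that the arm cannot do raises robot.Unreachable and nothing moves.
- robot.close_job(): hands the job in; it is judged then, once.
Trained networks look in a picture, given as the dict that the camera call returned (one of the last four; its "shot" number tells which), for a name from the list of things; names that differ only in an ending like _2 or _b are one class to them, and where a whole thing is asked for, a point or a joint stands for the part that bears it (a point fixed in the world has none). Each returns a list of dicts, best first, with "score" (0 to 1); they miss things now and then, are a little off and sometimes report something else, mostly with a low value. They report only what shows in the picture. A call takes as long as a camera call.
- vision.boxes_of(picture, query): "xyz" ([x, y, z] in m, in world coordinates, good to about 4 mm: the middle of the surface that is visible of it).
- vision.cut_out(picture, query): "region" (480x640 bool, what is visible of it).
- vision.place_of(picture, query): "xyz" ([x, y, z] in m, in world coordinates, good to about 4 mm: a listed point, or the origin of a listed thing).
Readings, each from a call of its own:
- robot.read_time(): time.
- robot.read_q(): joint angles.
- robot.read_joint_velocities(): joint speeds.
- robot.read_tau(): joint torques, N m.
- robot.read_ee_pos(): TCP position.
- robot.read_tcp_rot(): TCP orientation.
- robot.read_wrist_force(): force on the tool from outside, world axes, zero at the start.
- robot.read_torque(): the same for the moment, N m.
- robot.read_gripper_width(): finger opening in m.
- robot.read_finger_force(): force on a finger pad.
Only numpy, scipy, OpenCV 4.12 (cv2) and the standard library are available. Lean on these libraries where they do the work, as an engineer would, in place of code of your own. Each camera call takes 0.05 s, during which the arm holds its last target. There are 200 camera calls.

## Task

Lay the thick banded pack of dark wooden plates flat inside the open top drawer of the little two-drawer chest, let go of it, and then slide the drawer fully shut. Leave the standing dowel upright where it is.

Things in the scene. Friction and masses are not known exactly. Their poses are not given: they have to be found in the camera images.
- plate_pack: Rigid banded pack of five dark wooden plates, 60 (x) by 45 (y) by 30 mm high, pale paper band round it, about 70 g, flat on the bench; origin at centre of underside. Near it, centres 100 mm or more apart, in any order: the dowel, and two unlisted, unwanted pieces: one loose plate of like outline but 6 mm thick, and a round log slice 54 mm across, 30 high.
- dowel: Dark-brown round wooden dowel standing on end, 34 mm across and 90 mm high; a bystander. Origin at the centre of its foot, z up.
- chest_drawer0 (a joint): Top drawer's slide, m: 0 shut (front flush), grows towards the robot; starts 0.13 to 0.16, stop 0.165; light (1 N + 4 N per m/s), stays where left. Brown chest fixed to the bench, 240 wide and deep, 160 mm high; lower drawer shut. Bar handle 11 mm thick, 120 long (y), free below and in front; its centreline in drawer_floor's frame: x -116, z +32 mm; lower drawer's is 68 mm lower.
- drawer_floor (a point): On the top drawer's inner floor, mid-width, 60 mm behind the front wall's inside; moves with the drawer. x into the chest (shutting way), z up. Inside: x -60 to +135, y -99 to +99 mm; open to the sky from x -60 to (opening - 66 mm), chest top covers the rest. Above this floor: walls 48, front panel 58 (outer face x -81), chest top 70 mm.

How it is judged:
On the way:
1. the pack lies flat on the floor of the top drawer, released, while the drawer is still open by more than 80 mm (x of plate_pack in the frame of drawer_floor between -0.06 and 0.13 m and y of plate_pack in the frame of drawer_floor between -0.095 and 0.095 m and z of plate_pack in the frame of drawer_floor between -0.01 and 0.012 m and angle between plate_pack's own z axis and vertical below 0.17 rad and contact force between the fingers and plate_pack below 0.1 N and value of joint chest_drawer0 above 0.08 m), for 0.2 s.
At the end, for the whole second after the job is handed in: The plate pack lies at rest on the floor inside the top drawer, flat within 10 degrees, its underside within 12 mm of the floor; the drawer is shut to within 10 mm; the dowel stands upright within 10 degrees and within 30 mm of where it was (x of plate_pack in the frame of drawer_floor between -0.06 and 0.13 m and y of plate_pack in the frame of drawer_floor between -0.095 and 0.095 m and z of plate_pack in the frame of drawer_floor between -0.01 and 0.012 m and angle between each of plate_pack, dowel's own z axis and vertical below 0.17 rad and linear speed of plate_pack below 0.02 m/s and value of joint chest_drawer0 below 0.01 m and distance of dowel from where it was at the start of the episode below 0.03 m); the robot touches nothing.
It fails at once if the standing dowel is knocked over or shifted by more than 30 mm (angle between dowel's own z axis and vertical above 0.5 rad or distance of dowel from where it was at the start of the episode above 0.03 m).
It also fails if it takes over 48 s, if anything falls off the work surface, if the arm or the gripper's body presses on something with over 40 N, if the wrist force passes 120 N, or if a joint passes its speed limit or range.

## Working session

There is one attempt and no reset: what is moved stays moved. The work goes in short steps, each a Python script; the robot and the scene stay as the last script left them, time stands still between calls to the robot, and variables do not carry over. Pictures are saved under pics/ and viewed, at most 10 in all, crops included, and the job is handed in when it is done.

```bash
mkdir -p pics; python3 - <<'E'
from plant import robot, vision
import cv2, numpy as np
print(robot.tips_ahead, robot.read_tcp_rot(), robot.read_time())
for n in ("side","top"):
    f=vision.grab_frame(n); cv2.imwrite(f"pics/{n}0.png",f["img"][:,:,::-1])
    print(n,np.round(f["intrinsics"],1).tolist(),f["D"],np.round(f["pose"],3).tolist())
    for q in ("plate_pack","dowel","drawer_floor","chest_drawer0"):
        for fn in ("boxes_of","place_of"):
            try: print(q,fn,[(np.round(d["xyz"],3).tolist(),round(d["score"],2)) for d in getattr(vision,fn)(f,q)])
            except Exception as e: print(q,fn,e)
        for d in vision.cut_out(f,q)[:3]:
            ys,xs=np.nonzero(d["region"]); print("  cut",round(d["score"],2),len(xs),xs.mean().round(1),ys.mean().round(1),xs.min(),xs.max(),ys.min(),ys.max())
E
```

```text
0.017 [-7.35720431e-05  1.36937301e-01  9.90579380e-01 -8.13979515e-04] 0.0
side [[494.7, 0.0, 320.3], [0.0, 494.7, 237.9], [0.0, 0.0, 1.0]] [-0.00448768  0.          0.          0.          0.        ] [[-0.893, -0.222, 0.39, 0.339], [-0.449, 0.433, -0.782, 0.67], [0.005, -0.874, -0.486, 0.438], [0.0, 0.0, 0.0, 1.0]]
plate_pack boxes_of [([0.622, 0.211, 0.027], 0.8)]
plate_pack place_of [([0.626, 0.199, -0.003], 0.75)]
  cut 0.91 1633 287.5 311.0 263 312 291 331
dowel boxes_of [([0.592, 0.337, 0.062], 0.6)]
dowel place_of [([0.603, 0.324, 0.002], 0.56)]
  cut 0.56 2177 247.5 355.1 230 263 317 394
drawer_floor boxes_of [([0.608, -0.149, 0.112], 0.62)]
drawer_floor place_of [([0.61, -0.155, 0.088], 0.74), ([0.6, 0.325, -0.0], 0.73)]
  cut 0.93 7497 389.7 168.0 327 463 130 212
chest_drawer0 boxes_of [([0.61, -0.149, 0.114], 0.8)]
chest_drawer0 place_of it knows: dowel, drawer_floor, plate_pack
  cut 0.92 7460 389.6 168.0 327 463 130 212
top [[574.9, 0.0, 319.3], [0.0, 574.9, 253.9], [0.0, 0.0, 1.0]] [-0.17018998  0.          0.          0.          0.        ] [[0.027, -0.996, 0.081, 0.564], [-1.0, -0.028, -0.01, 0.118], [0.013, -0.08, -0.997, 1.092], [0.0, 0.0, 0.0, 1.0]]
plate_pack boxes_of [([0.626, 0.2, 0.032], 0.62), ([0.608, -0.16, 0.088], 0.31)]
plate_pack place_of [([0.624, 0.203, 0.003], 0.57)]
  cut 0.69 759 269.7 265.9 256 283 249 283
dowel boxes_of [([0.6, 0.32, 0.092], 0.73)]
dowel place_of []
  cut 0.86 430 198.2 275.0 185 211 265 284
drawer_floor boxes_of [([0.606, -0.155, 0.09], 0.63)]
drawer_floor place_of [([0.613, -0.153, 0.091], 0.61)]
  cut 0.8 12476 470.3 280.8 401 541 229 347
chest_drawer0 boxes_of [([0.608, -0.158, 0.087], 0.72)]
chest_drawer0 place_of it knows: dowel, drawer_floor, plate_pack
  cut 0.69 12479 470.0 280.6 400 540 228 347
```

View pics/side0.png

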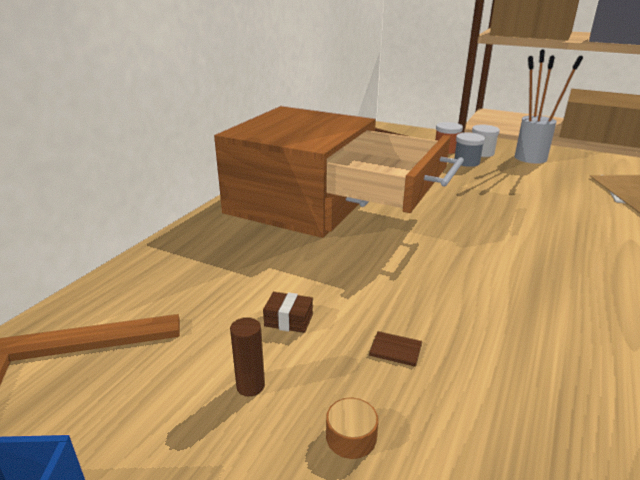

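View pics/top0.png

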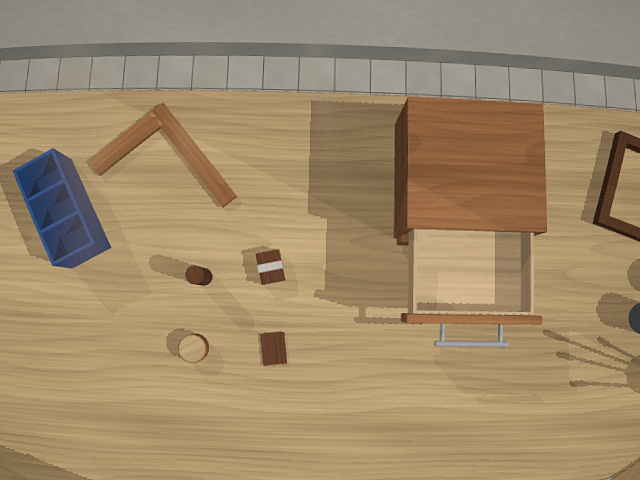

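The side view shows the chest with the open top drawer, its handle ends at about (443,182) and (461,160). The pack is at (288,311), the dowel at (248,356), the loose plate at (395,348) and the log slice at (352,425). The top view agrees: pack (270,266), dowel (198,275), front panel row about 318, handle columns 436–507 at row 344. Next I fit the pack box in both views and triangulate the handle and panel corners.

```bash
cat > h.py <<'E'
import numpy as np, cv2
from scipy.optimize import minimize
from scipy.spatial.transform import Rotation as R
def proj(f,P):
    W=np.linalg.inv(f["pose"]); rv=cv2.Rodrigues(W[:3,:3])[0]
    return cv2.projectPoints(np.asarray(P,float).reshape(-1,1,3),rv,W[:3,3],f["intrinsics"],np.array(f["D"]))[0][:,0]
def tri(fs,uvs):
    n=[cv2.undistortPoints(np.array([[u]],float),f["intrinsics"],np.array(f["D"]))[0,0] for f,u in zip(fs,uvs)]
    X=cv2.triangulatePoints(*[np.linalg.inv(f["pose"])[:3] for f in fs],*[k.reshape(2,1) for k in n])[:,0]
    return X[:3]/X[3]
def box_fit(fs,ms,x0,size=(.06,.045)):
    """x,y,yaw,top height of a box standing on the table from silhouettes in several views"""
    c=np.array([[a,b,k] for a in(-.5,.5) for b in(-.5,.5) for k in(0,1)])
    def cost(p):
        P=c*[size[0],size[1],p[3]]; r=R.from_euler('z',p[2]).as_matrix()
        P=P@r.T+[p[0],p[1],0]; s=0
        for f,m in zip(fs,ms):
            im=np.zeros((480,640),np.uint8)
            hull=cv2.convexHull(proj(f,P).astype(np.float32))
            cv2.fillConvexPoly(im,np.round(hull*16).astype(np.int32),1,shift=4)
            s+=1-(m&(im>0)).sum()/(m|(im>0)).sum()
        return s
    best=min((minimize(cost,x0,method="Nelder-Mead",options=dict(initial_simplex=np.vstack([x0]+[np.array(x0)+d for d in np.diag([.008,.008,s,.008])]))) for s in(.2,-.2)),key=lambda o:o.fun)
    return best.x,best.fun
def down(yaw): # tool z down, tool y along world direction yaw+90deg (mod pi)
    q=(R.from_euler('z',yaw)*R.from_euler('x',np.pi)).as_quat(); return [q[3],q[0],q[1],q[2]]
E
python3 - <<'E'
from plant import robot, vision
from h import *
fs=[vision.grab_frame(n) for n in("side","top")]
ms=[vision.cut_out(f,"plate_pack")[0]["region"] for f in fs]
for y in(0,.15,-.15): print(box_fit(fs,ms,[.625,.202,y,.03]))
a=tri(fs,[(443,182),(507,344)]);b=tri(fs,[(461,160),(436,344)]);print("handle guess",a,b)
a=tri(fs,[(443,182),(436,344)]);b=tri(fs,[(461,160),(507,344)]);print("handle",a,b)
for n,f in zip("st",fs):
    im=f["img"][:,:,::-1]; c=im[120:230,310:480] if n=="s" else im[215:355,390:555]
    cv2.imwrite(f"pics/crop_{n}.png",cv2.resize(c,None,fx=4,fy=4,interpolation=cv2.INTER_CUBIC))
E
```

```text
Traceback (most recent call last):
IndexError: list index out of range
```

The network missed the pack once, so I retry on fresh frames.

```bash
cat >> h.py <<'E'
def look(vision,name,q,tries=6):
    for _ in range(tries):
        f=vision.grab_frame(name); d=vision.cut_out(f,q)
        if d and d[0]["score"]>.5: return f,d[0]["region"]
    raise RuntimeError(name+q)
E
python3 - <<'E'
from plant import robot, vision
from h import *
fs,ms=zip(*[look(vision,n,"plate_pack") for n in("side","top")])
for y in(0,.15,-.15): print(box_fit(fs,ms,[.625,.202,y,.03]))
a=tri(fs,[(443,182),(436,344)]);b=tri(fs,[(461,160),(507,344)]);print("handle",a,b)
for n,f in zip("st",fs):
    im=f["img"][:,:,::-1]; c=im[120:230,310:480] if n=="s" else im[215:355,390:555]
    cv2.imwrite(f"pics/crop_{n}.png",cv2.resize(c,None,fx=4,fy=4,interpolation=cv2.INTER_CUBIC))
E
```

```text
(array([0.62526041, 0.19769585, 0.19551968, 0.02853532]), np.float64(0.16077602206347186))
(array([0.62548452, 0.19757851, 0.2060528 , 0.02864036]), np.float64(0.16017848899830733))
(array([0.62531939, 0.19752059, 0.21071934, 0.02852465]), np.float64(0.15975886985467247))
handle [ 0.49573662 -0.09303994  0.12536242] [ 0.49564608 -0.21869418  0.12236584]
```

View pics/crop_s.png

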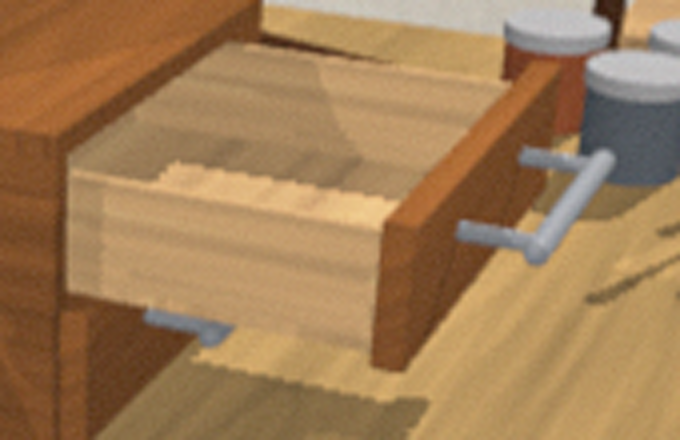

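View pics/crop_t.png

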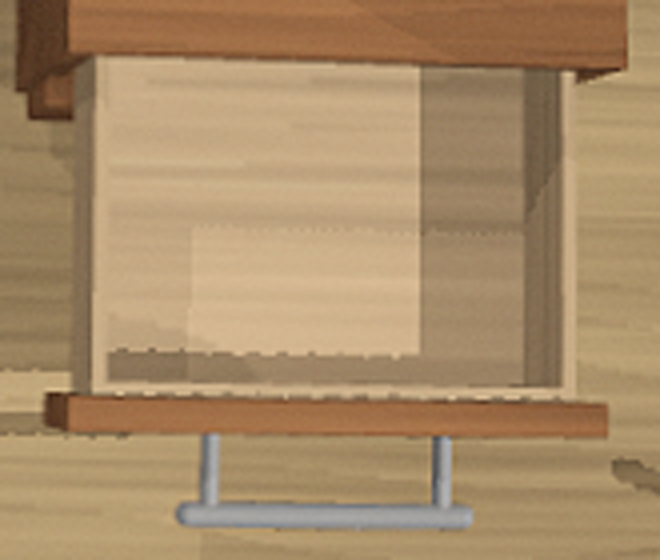

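The pack fit gives (0.6254, 0.1976), yaw about +0.2 with height 29 mm, which matches the text (30 mm) and the tilt of the band. The handle triangulates to x 0.4957, y −0.156, z 0.124. That puts drawer_floor at about (0.612, −0.156, 0.091), matching the networks, with chest yaw close to 0. Now I grasp the pack.

```bash
python3 - <<'E'
from plant import robot, vision
from h import *
q=down(np.pi+.2)
robot.movep([.6254,.1976,.22],q)
robot.move_l([.6254,.1976,.024],.12)
print(robot.read_ee_pos(),robot.read_wrist_force(),robot.tips_ahead)
robot.gripper_close(40)
print(robot.read_gripper_width(),robot.read_finger_force(),robot.read_wrist_force(),robot.tips_ahead)
robot.move_l([.6254,.1976,.23],.12)
print(robot.read_gripper_width(),robot.read_finger_force(),robot.read_wrist_force(),robot.read_time())
f=vision.grab_frame("side"); cv2.imwrite("pics/g.png",f["img"][:,:,::-1])
E
```

```text
[0.62583988 0.19771086 0.02470826] [ 0.20434037  0.94990299 -0.02086291] 0.017
0.044214217230555485 41.71380043029785 [0.17662741 0.1559738  4.63975783] 0.017
0.04425453405033893 41.23739004135132 [-0.24529285  0.5844647  -0.57668453] 7.9167
```

View pics/g.png

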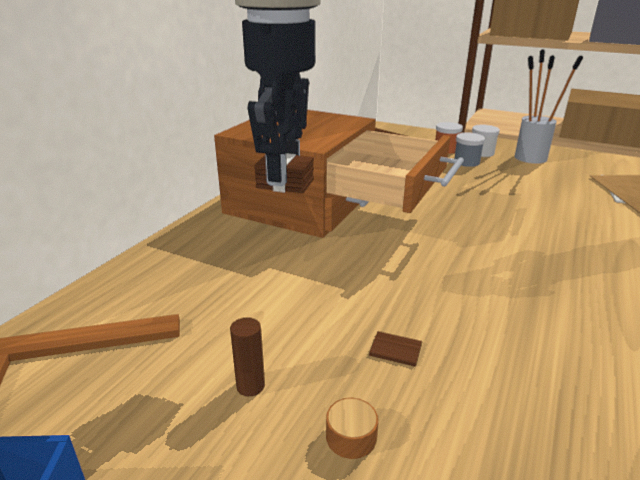

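The pack is held level between the fingers at about (283,170), and the dowel is untouched at (248,356). Next I lower it into the drawer with contact sensing.

```bash
python3 - <<'E'
from plant import robot, vision
from h import *
x,y=.612,-.156
robot.movep([x,y,.25],down(np.pi))
robot.move_l([x,y,.122],.1)
robot.sleep(.2); f0=robot.read_wrist_force()[2]
z=.122
while z>.108:
    z-=.0015; robot.move_l([x,y,z],.03)
    if robot.read_wrist_force()[2]-f0>2: break
print("contact",z,robot.read_ee_pos(),f0,robot.read_wrist_force())
robot.open_jaws(); robot.sleep(.3)
print(robot.read_finger_force(),robot.read_gripper_width(),robot.read_wrist_force())
robot.move_l([x,y,.26],.15); robot.sleep(.2)
print(robot.read_time())
for n in("top","side"):
    f=vision.grab_frame(n)
    for q in("plate_pack","drawer_floor","dowel"): print(n,q,[(np.round(d["xyz"],3).tolist(),round(d["score"],2)) for d in vision.place_of(f,q)])
    cv2.imwrite(f"pics/p_{n}.png",f["img"][:,:,::-1])
E
```

```text
contact 0.11299999999999999 [ 0.61329365 -0.15597729  0.11434058] -0.3968761453192936 [0.24389346 1.67508624 8.17244986]
0.0 0.08535809706624302 [ 0.16600599  0.53279278 -0.41795878]
14.55
top plate_pack [([0.613, -0.155, 0.09], 0.9)]
top drawer_floor [([0.616, -0.155, 0.087], 0.8)]
top dowel [([0.604, 0.329, 0.0], 0.62), ([0.613, -0.153, 0.087], 0.45)]
side plate_pack [([0.612, -0.154, 0.088], 0.81)]
side drawer_floor []
side dowel [([0.603, 0.324, 0.003], 0.63)]
```

View pics/p_side.png

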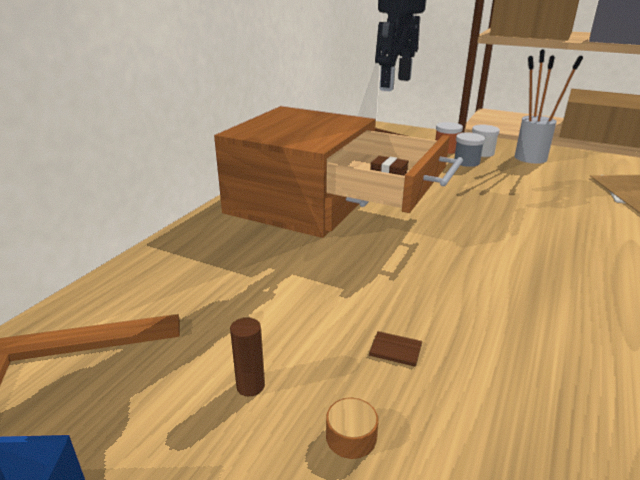

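The pack lies flat in the drawer at (388,164), released, with the dowel still standing at (248,356). Now I push the drawer shut by its handle with closed fingers.

```bash
python3 - <<'E'
from plant import robot, vision
from h import *
y=-.156
robot.gripper_close(20)
robot.movep([.45,y,.25],down(np.pi))
robot.move_l([.45,y,.132],.12)
robot.sleep(.2); f0=robot.read_wrist_force()
robot.move_l([.595,y,.132],.07); print(robot.read_wrist_force()-f0,robot.read_ee_pos())
x=.595
while x<.655:
    x+=.003; robot.move_l([x,y,.132],.04)
    f=robot.read_wrist_force()-f0
    if abs(f[0])>10: break
print(x,f,robot.read_ee_pos(),robot.read_time())
robot.move_l([x-.06,y,.132],.12); robot.move_l([x-.06,y,.26],.15)
print(robot.read_time())
for n in("top","side"):
    f=vision.grab_frame(n)
    for q in("drawer_floor","dowel"): print(n,q,[(np.round(d["xyz"],3).tolist(),round(d["score"],2)) for d in vision.place_of(f,q)])
    cv2.imwrite(f"pics/e_{n}.png",f["img"][:,:,::-1])
E
```

```text
[ 0.09175919 -0.4179228  -0.49170708] [ 0.59488806 -0.15619057  0.13212146]
0.625 [-14.15450874   2.29832856   9.13748126] [ 0.62132895 -0.1561355   0.13146919] 22.4667
24.1167
top drawer_floor []
top dowel [([0.601, 0.328, 0.003], 0.98)]
side drawer_floor []
side dowel [([0.602, 0.327, 0.003], 0.74)]
```

View pics/e_side.png

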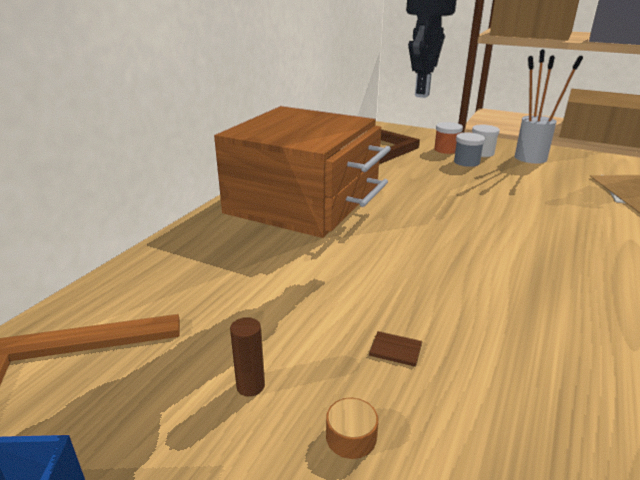

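The side view shows the drawer looking shut, with the two handles stacked at about (370,158) and (368,191). I check numerically from the top view before handing in.

```bash
python3 - <<'E'
from h import *
im=cv2.imread("pics/e_top.png"); cv2.imwrite("pics/e_topc.png",cv2.resize(im[190:300,390:560],None,fx=4,fy=4,interpolation=cv2.INTER_CUBIC))
from plant import vision
f=vision.grab_frame("side")
# near (+y) ends of handles for shut hypothesis: upper at x, lower always at shut
for x in (.630,.635,.640,.645): print(x,proj(f,[[x,-.096,.123],[x,-.096,.055],[x,-.216,.123]]).round(1).tolist())
im=f["img"][:,:,::-1]; cv2.imwrite("pics/e_sc.png",cv2.resize(im[130:220,320:410],None,fx=6,fy=6,interpolation=cv2.INTER_CUBIC))
E
```

```text
0.63 [[367.4, 169.0], [365.5, 204.3], [390.6, 149.0]]
0.635 [[364.7, 168.5], [362.9, 203.7], [388.1, 148.6]]
0.64 [[362.1, 168.0], [360.4, 203.2], [385.7, 148.2]]
0.645 [[359.5, 167.6], [357.8, 202.6], [383.3, 147.8]]
```

View pics/e_topc.png

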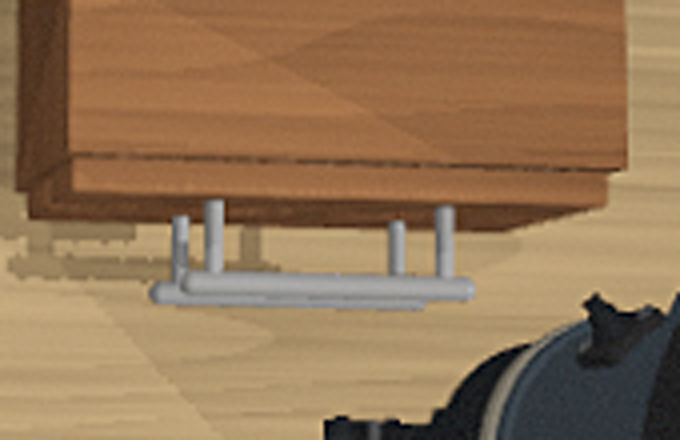

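View pics/e_sc.png

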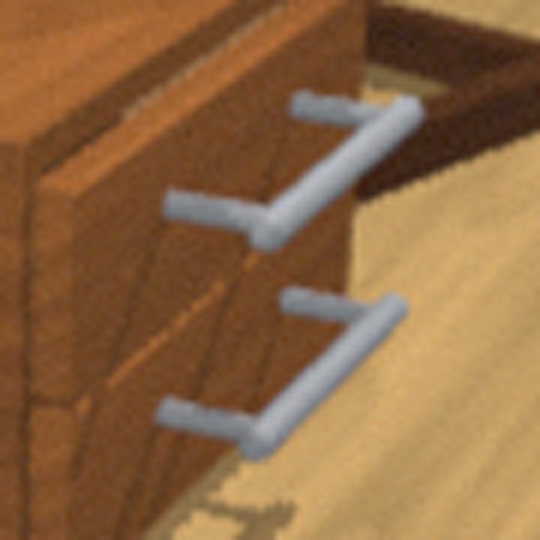

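The crops show both drawer fronts flush. The handle ends are at (364.2,169.2) and (362.8,203.8), and both fit x ≈ 0.635–0.636 to within about 1 mm, so the drawer is shut.

```bash
python3 -c "
from plant import robot
print(robot.close_job(), robot.read_time())"
```

```text
the job is handed in; nothing more can be done
the job is handed in; nothing more can be done
```

The job is handed in after roughly 25 s of robot time (verdict not shown): the plate pack was laid flat in the top drawer and released, the drawer is shut to within about 2 mm by camera, and the dowel still stands upright where it was.

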